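# Unclip the colour box and lay its lid on the mat

## Robot

A 6-joint arm with a two-finger parallel gripper is mounted at the origin on the work surface. World frame = base frame: x ahead of the robot, y to its left, z up, the work surface at z = 0. Lengths are in mm, angles in rad, forces in N, time in s.
With the tool pointing down it reaches from about 275 to 750 mm from the base axis. Payload 10.2 kg.
Tool frame: the origin (TCP) lies midway between the tips of the shut fingers; the grasp point (between the pads) lies 19 mm behind it; z points along the fingers, y is the direction in which the jaws open and shut (so a half turn about z gives the same grasp; the last joint's range is limited). The gripper opens to 88 mm and grips with 3 to 60 N. Pads are 18 mm wide; open, the fingers measure 123 mm over their backs; the gripper's body (75 mm by 187 mm) begins 45 mm behind the grasp point.
Start: joints at [-1.571, 0.313, 1.498, -0, 1.331, -0.223], TCP at [115.991, -512.033, 238.72] pointing down, gripper open.
Joint ranges: [-2.94, 2.94], [-0.97, 2.17], [0.19, 2.56], [-1.23, 4.37], [0.02, 3.11], [-2.88, 2.88]. Speed limits (rad/s): [2.39, 2.39, 3.01, 3.14, 3.14, 3.14].

## Interface

Orientations are given as [roll, pitch, yaw] about the fixed x, y, z axes, in that order (R = Rz(yaw) Ry(pitch) Rx(roll)).
In Python, from cell import manip, cams gives the robot as it stands.
- The arm moves only by the shell command python3 -m creep 'ROWS' [OPENING] [FORCE]. ROWS is text: rows parted by semicolons, each of 6 numbers parted by spaces: the shift along the world's x, y, z in cm, then the turn, a rotation vector about the world's x, y, z in degrees. In form: x y z rx ry rz; .... A call has exactly 10 rows; each row is the pose to reach, as a shift and turn from the pose commanded when the call began; what a row does not reach only later rows make up. A row lasts 1/8 s, in which the tool goes at most 62.5 mm and 10.7 degrees, less where a joint would pass 70% of its speed; a pose out of reach is approached as far as the arm can. A call with a gripper value outside its range is refused whole. OPENING is the opening, from 0 (shut) to 1 (fully open), set as the call begins (- or left out, the last holds). The fingers move at their own pace and stop on an object; FORCE is the grip in N (left out, the last holds). Time passes only in rows, so rows that repeat a pose let the fingers close, or fill a call up. It gives the time, the measured TCP pose, the force and the opening at its end, in the units of the state.
- manip.read_state(): the state, without advancing time (a new reading comes with each control period).
- cams.get_image(name): name is "scene" or "top" or "wrist"; returns the picture (480x640x3 uint8, red, green, blue); there is no depth.
- cams.calibration(name): a dict with "mtx" (3x3 intrinsics, pixels), "extrinsics" (4x4, takes a point from world to camera coordinates); the wrist camera has in their place "mount" (4x4, takes a point from camera to tool coordinates, whose origin is the TCP and whose axes are the flange's). Camera axes: x right, y down, z forward; pixel columns grow to the right and rows downward; lengths in mm; the calibration is good to about 2 mm. The wrist camera is an equidistant fisheye: a pixel r from the principal point sees the ray r / f radians off the axis. A picture is of the moment at which its call begins: read the wrist's pose just before it. calibration takes no time and is no camera call.
- manip.finish_job(): hands the job in, once; it reports no verdict.
The state is a dict: "time": time; "joint_pos": joint angles; "dq": joint speeds; "effort": joint torques, N m; "position": TCP position; "orientation": TCP orientation; "contact_force": force on the tool from outside, world axes, zero at the start; "wrist_torque": the same for the moment, N m; "gripper_width": finger opening in mm.
Only numpy, scipy, OpenCV 4.12 (cv2) and the standard library are available. Lean on these libraries where they do the work, as an engineer would, in place of code of your own. Each camera call takes 0.05 s, during which the arm holds its last target.

## Task

Open the colour box for the painting class: flip both steel clips right off the lid's edges so that they hang open, and only then lift the lid off and lay it flat, handle up, on the straw mat with no edge hanging over. Set it down rather than drop it, let go, and leave the paperweight, ink bottle and paste tin that stand between box and mat where they are.

Things in the scene. Friction and masses are not known exactly. Their poses are not given: they have to be found in the camera images.
- box: Plywood colour box, fixed to the table, 150 mm (its x) x 190 mm (its y) x 85 mm tall, walls 5 mm. Origin: centre of its underside; z up. It stands left or right, turned up to 0.35 rad. Its two clips sit at the middle of the edges facing -x (near clip) and +x (far clip).
- clip_near (a joint): Steel bale clip on the box's -x edge (robot's side), rad: 0 = hooked over the lid, 2.1 = flipped out, open. Pivot parallel to the box's y, 83 mm from its centre, 50 mm above the table; the top swings outward (-x of the box). Over-centre spring: below 0.5 rad it snaps shut, beyond it snaps fully open and stays. About 2 N at the tab. Its hook reaches 9 mm in over the lid's edge, 2 mm above it.
- clip_far (a joint): The same clip on the box's +x edge (away from the robot), mirrored: its top swings outward towards +x of the box; the same joint values.
- clip_near_tab (a point): Middle of the top edge of the near clip's thumb tab, an upright steel plate 50 mm wide (along the box's y), 5 mm thick. Hooked, the tab stands from 6 mm to 32 mm above the lid's top, its top edge 125 mm above the table and 88.5 mm from the box's centre, with clear lid between it and the lid's handle; it can be pushed outwards from its inner side or pinched.
- clip_far_tab (a point): The same point on the far clip.
- lid: Loose wooden lid, 162 mm (x) x 200 mm (y), about 0.25 to 0.5 kg, on the box with its axes parallel to the box's. Origin: centre of its underside, which is a locating frame 134 x 174 mm, 8 mm deep, that sits 3 mm clear inside the box's walls; so the plate lies 8 to 16 mm above the origin. Closed, the origin is 77 mm above the table; laid on the mat, 4 mm.
- lid_handle (a point): Centre of the lid's handle bar, 46 mm above the lid's origin: a wooden bar 14 mm thick (x), 14 mm high, 112 mm long (along the lid's y) on two end posts (37 to 55 mm from the middle), 23 mm free under it.
- mat: Flat woven straw mat, fixed, 230 mm (its x) x 250 mm (its y), 4 mm thick, empty, on the other side of the table from the box, turned up to 0.2 rad. Origin: centre of its underside.
- lid_corner0 (a point): Corner of the lid's plate at +81 mm x, +100 mm y, 12 mm above the lid's origin.
- lid_corner1 (a point): Corner of the lid's plate at +81 mm x, -100 mm y, 12 mm above the lid's origin.
- lid_corner2 (a point): Corner of the lid's plate at -81 mm x, +100 mm y, 12 mm above the lid's origin.
- lid_corner3 (a point): Corner of the lid's plate at -81 mm x, -100 mm y, 12 mm above the lid's origin.
- paperweight: Bystander, to be left alone: dark steel bar 110 x 24 x 16 mm lying between box and mat. Origin: centre of its underside.
- ink_bottle: Bystander, to be left alone: small blue plastic bottle, 34 mm across, 85 mm tall, between box and mat. Origin: centre of its underside.
- paste_tin: Bystander, to be left alone: round white seal-paste tin, 40 mm across, 22 mm tall, on the robot's side of the paperweight. Origin: centre of its underside.

How it is judged (in metres and radians):
On the way, in this order (a step that is already met when the one before it is completed fails the run):
1. both clips are flipped open while the lid still lies on the box (value of joint each of clip_near, clip_far above 1.5 rad and z of lid in the frame of box below 0.087 m and horizontal distance between lid and box below 0.015 m), for 0.2 s.
2. the lid is lifted clear of the box (z of lid in the frame of box above 0.095 m), for 0.1 s.
At the end, for the whole second after the job is handed in: Both clips hang open (beyond 1.5 rad); the lid lies at rest, handle up, flat on the mat (underside at most 9 mm above the table, tilt below 0.06 rad), released, with none of its four corners more than 5 mm beyond the mat's edges (value of joint each of clip_near, clip_far above 1.5 rad and x of lid_corner0 in the frame of mat between -0.12 and 0.12 m and y of lid_corner0 in the frame of mat between -0.13 and 0.13 m and x of lid_corner1 in the frame of mat between -0.12 and 0.12 m and y of lid_corner1 in the frame of mat between -0.13 and 0.13 m and x of lid_corner2 in the frame of mat between -0.12 and 0.12 m and y of lid_corner2 in the frame of mat between -0.13 and 0.13 m and x of lid_corner3 in the frame of mat between -0.12 and 0.12 m and y of lid_corner3 in the frame of mat between -0.13 and 0.13 m and angle between lid's own z axis and vertical below 0.06 rad and height (world z) of lid below 0.009 m and linear speed of lid below 0.02 m/s); the robot touches nothing.
It fails at once if the lid is raised more than 13 mm while a clip is still on it (z of lid in the frame of box above 0.09 m and value of joint any of clip_near, clip_far below 1 rad).
It fails at once if the lid is dropped onto the mat (arrives faster than 0.7 m/s, as from over 25 mm) (horizontal distance between lid and mat below 0.15 m and height (world z) of lid below 0.05 m and linear speed of lid above 0.7 m/s).
It fails at once if a bystander is moved more than 30 mm (distance of any of paperweight, ink_bottle, paste_tin from where it was at the start of the episode above 0.03 m).
It also fails if it takes over 61 s, if anything falls off the work surface, if the arm or the gripper's body presses on something with over 40 N, if the wrist force passes 120 N, or if a joint passes its speed limit or range.

## Working session

There is one attempt and no reset: what is moved stays moved. The work goes in short steps, Python scripts to look and compute and a shell command to move; the robot and the scene stay as the last step left them, time stands still between calls to the robot, and variables do not carry over. Pictures are saved under pics/ and viewed, and the job is handed in when it is done.

```bash
mkdir -p pics; ls; python3 - <<'E'
from cell import manip, cams
import cv2
s=manip.read_state();print(s)
for n in ["scene","top","wrist"]:
    im=cams.get_image(n);cv2.imwrite(f"pics/{n}0.png",im[:,:,::-1])
    print(n,cams.calibration(n))
E
```

```text
pics
{'time': 0.0, 'joint_pos': array([-1.57143454e+00,  3.13476087e-01,  1.49843344e+00, -2.95677518e-05,
        1.33098033e+00, -2.23431123e-01]), 'dq': array([-0.00186412, -0.00036521,  0.0002353 ,  0.00048202, -0.00013029,
        0.00099431]), 'effort': array([-2.32388440e-03, -4.02212799e+01, -2.52273077e+01,  6.93211611e-02,
        3.52530973e-02, -7.22256482e-05]), 'position': array([ 115.96627519, -511.78378438,  238.1490873 ]), 'orientation': array([-3.14032133e+00, -2.59431858e-04,  2.22799783e-01]), 'contact_force': array([-0.89691936, -0.45015813,  0.0458716 ]), 'wrist_torque': array([ 0.0281666 , -0.01321738, -0.00591135]), 'gripper_width': 88.7052738673818}
scene {'mtx': array([[461.78317298,   0.        , 320.78533544],
       [  0.        , 461.78317298, 241.33700834],
       [  0.        ,   0.        ,   1.        ]]), 'extrinsics': array([[-5.98084160e-02,  9.98179336e-01, -7.80816272e-03,
         2.89185667e+01],
       [ 8.44308480e-01,  4.64129172e-02, -5.33843639e-01,
        -4.18542439e+02],
       [-5.32509289e-01, -3.85208404e-02, -8.45547161e-01,
     
[... 450 characters left out ...]
92e+02],
       [ 1.49433191e-01, -5.79359239e-03, -9.88754851e-01,
         1.20262605e+03],
       [ 0.00000000e+00,  0.00000000e+00,  0.00000000e+00,
         1.00000000e+00]])}
wrist {'mtx': array([[371.64829954,   0.        , 316.07626257],
       [  0.        , 371.64829954, 242.24447927],
       [  0.        ,   0.        ,   1.        ]]), 'mount': array([[ 9.30449913e-04, -9.67389181e-01, -2.53292925e-01,
         6.62554445e+01],
       [ 9.99999562e-01,  8.73545365e-04,  3.37124177e-04,
        -9.04811322e-01],
       [-1.04867421e-04, -2.53293128e-01,  9.67389570e-01,
        -1.46397161e+02],
       [ 0.00000000e+00,  0.00000000e+00,  0.00000000e+00,
         1.00000000e+00]])}
```

View pics/top0.png

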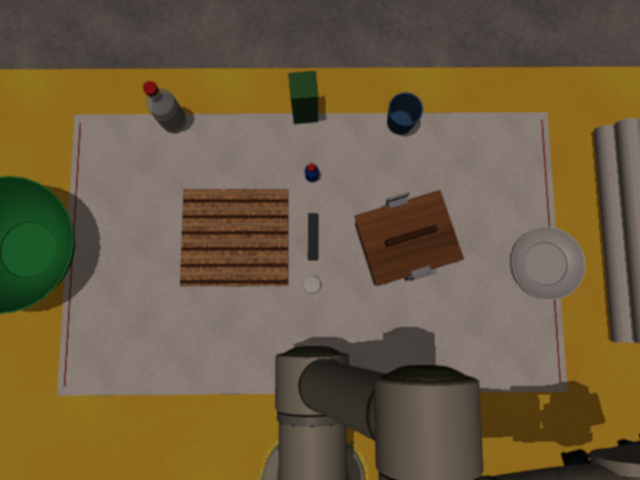

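View pics/scene0.png

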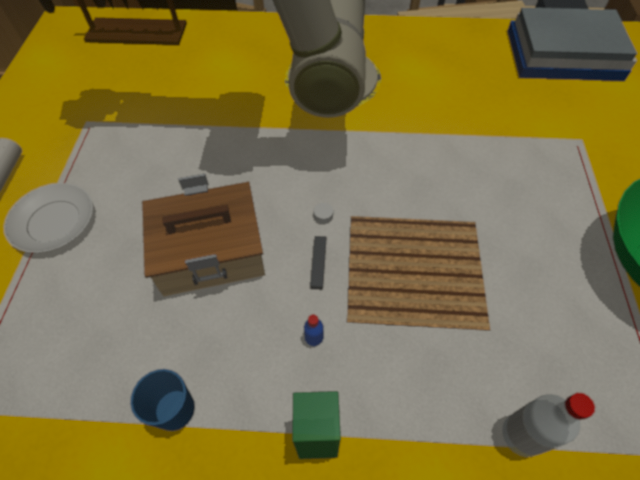

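View pics/wrist0.png

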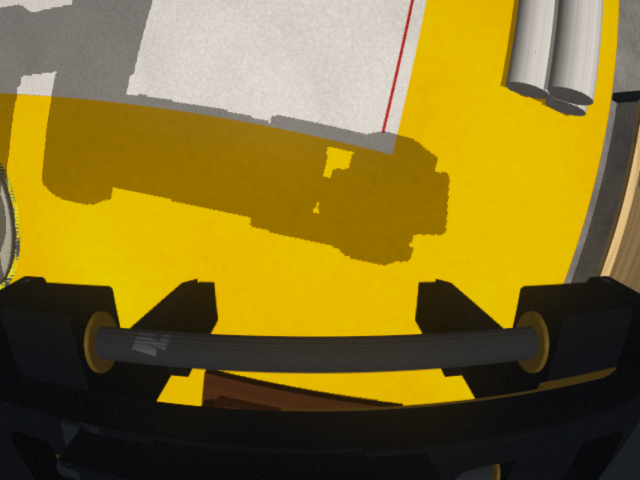

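The top view shows the lid on the box (corners about (356,215), (440,191), (463,258), (376,285)), on the robot's right. The mat is at about (182..288, 189..285), with the bystanders around x=312. Next I'll measure these.

```bash
cat > h.py <<'E'
import numpy as np, cv2
from cell import cams, manip
def ray(name,uv,z):
    c=cams.calibration(name);M=c["mtx"];E=c["extrinsics"];R=E[:3,:3];t=E[:3,3]
    o=-R.T@t;d=R.T@np.linalg.inv(M)@np.array([uv[0],uv[1],1.]);return o+d*(z-o[2])/d[2]
def proj(name,p):
    c=cams.calibration(name);q=c["extrinsics"][:3,:3]@np.array(p)+c["extrinsics"][:3,3];q=c["mtx"]@q;return q[:2]/q[2]
def quad(mask):
    cs,_=cv2.findContours(mask,cv2.RETR_EXTERNAL,cv2.CHAIN_APPROX_NONE)
    c=max(cs,key=cv2.contourArea);h=cv2.convexHull(c)
    for e in np.linspace(0.01,.1,40):
        a=cv2.approxPolyDP(h,e*cv2.arcLength(h,True),True)
        if len(a)<=4:break
    return a[:,0,:].astype(float),c
E
python3 - <<'E'
from h import *
im=cv2.imread("pics/top0.png");hsv=cv2.cvtColor(im,cv2.COLOR_BGR2HSV)
for p in [(400,225),(470,250),(235,225),(320,150),(421,273),(398,201),(330,300),(235,216)]: print(p,hsv[p[1],p[0]])
roi=np.zeros(hsv.shape[:2],np.uint8);
def run(x0,x1,y0,y1,z):
    m=((hsv[:,:,1]>75)&(hsv[:,:,0]<30)).astype(np.uint8)*255
    r=np.zeros_like(m);r[y0:y1,x0:x1]=m[y0:y1,x0:x1]
    r=cv2.morphologyEx(r,cv2.MORPH_CLOSE,np.ones((5,5)))
    q,c=quad(r);print(q.tolist())
    P=np.array([ray("top",u,z) for u in q]);print(P.round(1))
    for i in range(4): d=P[(i+1)%4]-P[i];print(np.linalg.norm(d).round(1),np.degrees(np.arctan2(d[1],d[0])).round(1))
    m_=cv2.minAreaRect(c);print('minrect',ray("top",m_[0],z).round(1),m_); print('mean',P.mean(0).round(1))
run(340,480,175,300,91);run(160,300,170,300,4)
for n,uv,z in [("paperw",(313,237),16),("bottle cap",(312,167),85),("tin",(312,285),22),("clipn",(421,272),125),("clipf",(398,199),125)]: print(n,ray("top",uv,z).round(0))
E
```

```text
(400, 225) [ 11 174  79]
(470, 250) [ 11  39 130]
(235, 225) [ 13 136 105]
(320, 150) [ 12  35 130]
(421, 273) [174  13  96]
(398, 201) [174  13  96]
(330, 300) [ 12  38 134]
(235, 216) [ 11 176  45]
[[439.0, 190.0], [463.0, 258.0], [375.0, 284.0], [355.0, 215.0]]
[[ 637.8 -281.7   91. ]
 [ 486.2 -327.8   91. ]
 [ 431.2 -135.2   91. ]
 [ 582.8  -94.6   91. ]]
158.5 -163.1
200.3 105.9
156.9 15.0
195.0 -73.6
minrect [ 532.6 -209.5   91. ] ((407.9422607421875, 237.25340270996094), (74.68534088134766, 93.24442291259766), 72.58203125)
mean [ 534.5 -209.8   91. ]
[[288.0, 190.0], [287.0, 285.0], [180.0, 285.0], [183.0, 189.0]]
[[660.4  57.2   4. ]
 [435.4  59.2   4. ]
 [437.2 306.4   4. ]
 [664.4 306.3   4. ]]
225.0 179.5
247.2 89.6
227.2 -0.0
249.1 -90.9
minrect [548.5 183.5   4. ] ((233.99996948242188, 236.99996948242188), (95.99998474121094, 107.99998474121094), 90.0)
mean [549.4 182.3   4. ]
paperw [545.  -2.  16.]
bottle cap [694.  -1.  85.]
tin [434.   1.  22.]
clipn [ 454. -229.  125.]
clipf [ 611. -185.  125.]
```

```bash
python3 -m creep '4 3 0 0 0 1; 9 7 0 0 0 2; 14 11 0 0 0 3; 19 15 -1 0 0 3.3; 24 19 -2 0 0 3.3; 29 23 -2 0 0 3.3; 34 26 -3 0 0 3.3; 37.4 29.2 -3 0 0 3.3; 37.4 29.2 -3 0 0 3.3; 37.4 29.2 -3 0 0 3.3' 0
python3 - <<'E'
from h import *
s=manip.read_state();print(s['position'],s['orientation'],s['joint_pos'],s['time'])
for n in ["scene","wrist"]:
    cv2.imwrite(f"pics/{n}1.png",cams.get_image(n)[:,:,::-1])
E
```

```text
time: 1.4
position: [489.6, -220.3, 208.5]
orientation: [-3.141, 0.001, 0.28]
contact_force: [-0.2, -0.9, 0.9]
gripper_width: 0.1
[ 489.58233189 -220.32429774  208.49434362] [-3.14133605e+00  5.79549589e-04  2.80430191e-01] [-6.41085224e-01  3.63896255e-01  1.50788851e+00 -3.20845234e-04
  1.27036270e+00  6.49376019e-01] 1.4
```

View pics/scene1.png

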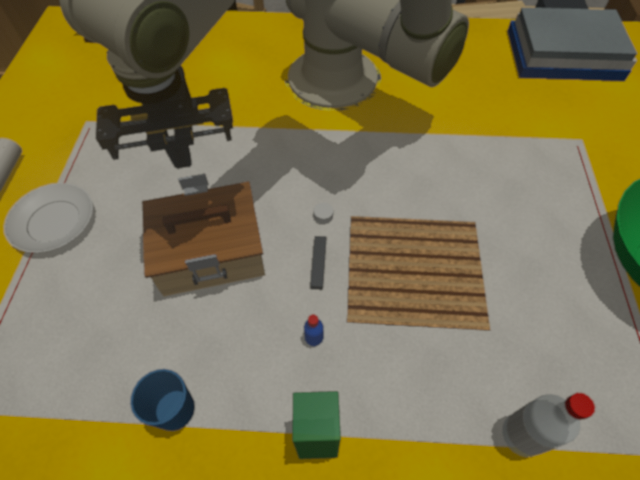

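View pics/wrist1.png

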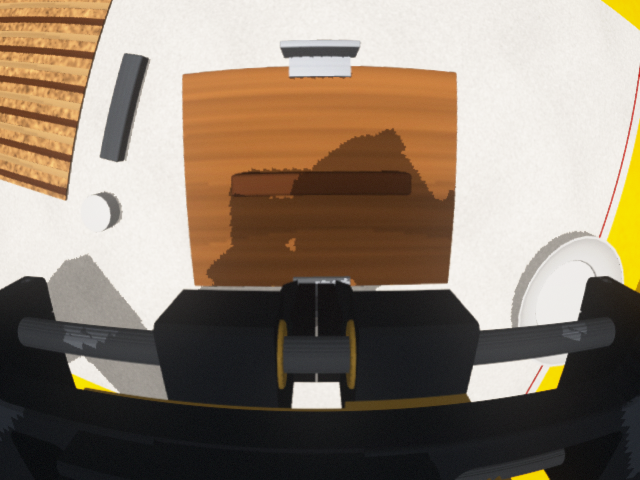

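The wrist view shows the lid square to the gripper: far lid corners at (183,74) and (456,72), handle at (231–411, 173–195), far tab top edge at (281–360, ~42). I'll cast these through the fisheye model.

```bash
cat >> h.py <<'E'
from scipy.spatial.transform import Rotation as Ro
def wray(uv,z,pos,ori):
    c=cams.calibration("wrist");M=c["mtx"];T=c["mount"]
    d=np.array([uv[0]-M[0,2],uv[1]-M[1,2]]);r=np.hypot(*d);th=r/M[0,0]
    v=np.array([*(d/r*np.sin(th)),np.cos(th)])
    R=Ro.from_euler('xyz',ori).as_matrix()
    v=R@T[:3,:3]@v;o=R@T[:3,3]+np.array(pos);return o+v*(z-o[2])/v[2]
E
python3 - <<'E'
from h import *
pos,ori=[489.58,-220.32,208.49],[-3.1413,.0006,.2804]
a=.28;C=np.array([533,-208])
for n,uv,z in [("c0",(183,74),93),("c1",(456,72),93),("hA",(231,173),130),("hB",(411,171),130),("hC",(232,195),130),("hD",(411,194),130),("tabL",(281,41),125),("tabR",(360,41),125)]:
    p=wray(uv,z,pos,ori);d=p[:2]-C;print(n,p.round(1),"local",(d[0]*np.cos(a)+d[1]*np.sin(a)).round(1),(-d[0]*np.sin(a)+d[1]*np.cos(a)).round(1))
h=[wray(u,130,pos,ori)[:2] for u in [(231,184),(411,182.5)]];print("handle",np.mean(h,0),"yaw",np.degrees(np.arctan2(*(h[0]-h[1])[::-1]))-90)
E
```

```text
c0 [581.4 -92.6  93. ] local 78.4 97.5
c1 [ 638.6 -282.5   93. ] local 80.8 -100.8
hA [ 524.2 -155.2  130. ] local 6.1 53.2
hB [ 556.2 -261.1  130. ] local 7.7 -57.4
hC [ 511.  -159.2  130. ] local -7.6 53.0
hD [ 542.6 -265.6  130. ] local -6.7 -58.0
tabL [ 612.2 -161.6  125. ] local 88.9 22.7
tabR [ 625.9 -208.3  125. ] local 89.2 -26.0
handle [ 533.48863115 -210.10598017] yaw 16.68361555828521
```

```bash
python3 -m creep '0 0 -3 0 0 0; 0 0 -6 0 0 0; 0 0 -8 0 0 0; 0 0 -10 0 0 0; 0 0 -10.5 0 0 0; 0 0 -10.5 0 0 0; -0.9 -0.3 -10.5 0 0 0; -1.9 -0.6 -10.5 0 0 0; -2.9 -0.8 -10.5 0 0 0; -2.9 -0.8 -10.5 0 0 0'
python3 - <<'E'
from h import *
cv2.imwrite(f"pics/scene2.png",cams.get_image("scene")[:,:,::-1]); cv2.imwrite(f"pics/wrist2.png",cams.get_image("wrist")[:,:,::-1])
E
```

```text
time: 2.75
position: [460.4, -228.3, 104.0]
orientation: [3.141, -0.0, 0.279]
contact_force: [0.3, -0.4, -0.0]
gripper_width: -0.0
```

View pics/wrist2.png

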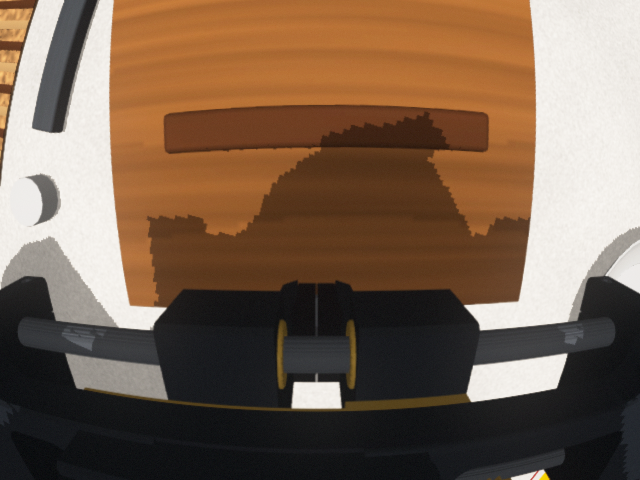

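The wrist view shows the fingers over the near side of the lid with no contact force yet, so I'll push outwards.

```bash
python3 -m creep '-0.9 -0.2 0 0 0 0; -1.8 -0.5 0 0 0 0; -2.7 -0.8 0 0 0 0; -3.6 -1 0 0 0 0; -4.5 -1.3 0 0 0 0; -5.4 -1.5 0 0 0 0; -6.2 -1.8 0 0 0 0; -6.2 -1.8 0 0 0 0; -6.2 -1.8 4 0 0 0; -6.2 -1.8 8 0 0 0'
python3 - <<'E'
from h import *
cv2.imwrite(f"pics/scene3.png",cams.get_image("scene")[:,:,::-1]); cv2.imwrite(f"pics/wrist3.png",cams.get_image("wrist")[:,:,::-1])
E
```

```text
time: 4.1
position: [399.0, -245.9, 184.7]
orientation: [-3.141, 0.0, 0.28]
contact_force: [-0.5, 0.4, -0.8]
gripper_width: 0.4
```

View pics/wrist3.png

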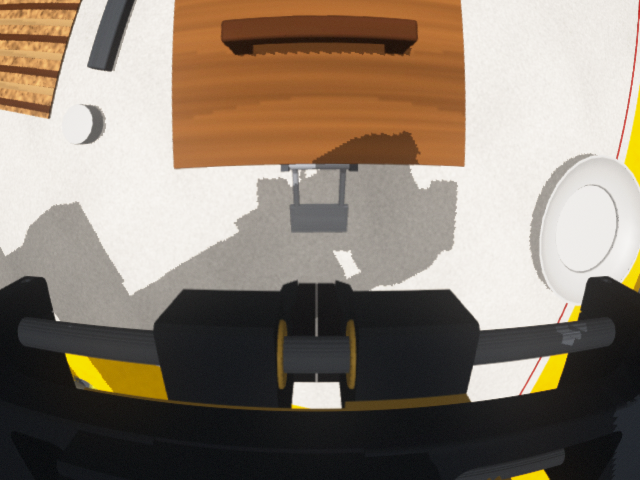

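View pics/scene3.png

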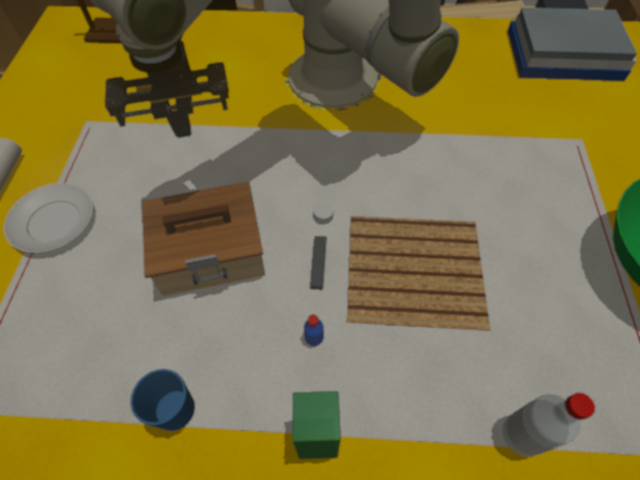

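The near clip now hangs open (tab at about (319,217), outside the lid edge). Next, the far clip.

```bash
python3 -m creep '4 1.1 0 0 0 0; 9 2.5 0 0 0 0; 14 3.9 0 0 0 0; 17.8 4.8 0 0 0 0; 17.8 4.8 0 0 0 0; 17.8 4.8 -3 0 0 0; 17.8 4.8 -6 0 0 0; 17.8 4.8 -8.1 0 0 0; 17.8 4.8 -8.1 0 0 0; 17.8 4.8 -8.1 0 0 0'
python3 - <<'E'
from h import *
cv2.imwrite(f"pics/scene4.png",cams.get_image("scene")[:,:,::-1]); cv2.imwrite(f"pics/wrist4.png",cams.get_image("wrist")[:,:,::-1])
E
```

```text
time: 5.45
position: [577.0, -198.4, 103.6]
orientation: [3.141, -0.001, 0.28]
contact_force: [-0.3, -0.3, -0.7]
gripper_width: 0.3
```

View pics/wrist4.png

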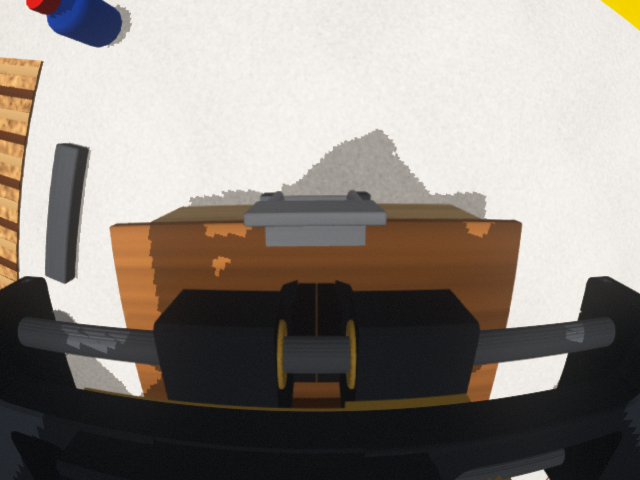

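View pics/scene4.png

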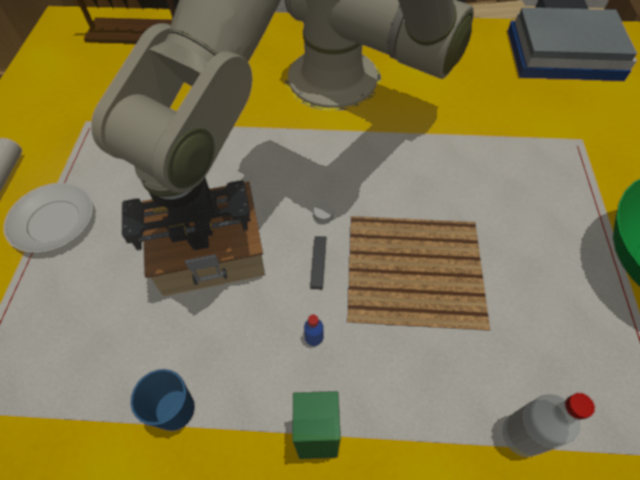

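The fingers are down between the handle and the far tab (tab at about (316,210)). I'll push outwards.

```bash
python3 -m creep '1.2 0.4 0 0 0 0; 2.4 0.7 0 0 0 0; 3.4 1 0 0 0 0; 4.4 1.3 0 0 0 0; 5.4 1.6 0 0 0 0; 6.4 1.9 0 0 0 0; 7.4 2.1 0 0 0 0; 8.4 2.4 0 0 0 0; 8.8 2.5 0 0 0 0; 8.8 2.5 0 0 0 0'
python3 -m creep '0 0 4 0 0 0; 0 0 8 0 0 0; -4 -1.2 10 0 0 -10; -8 -2.5 11 0 0 -20; -10 -3 11 0 0 -30; -13.1 -3.7 11 0 0 -40; -13.1 -3.7 11 0 0 -50; -13.1 -3.7 11 0 0 -60; -13.1 -3.7 11 0 0 -70; -13.1 -3.7 11 0 0 -80' 1
python3 - <<'E'
from h import *
s=manip.read_state();print(s['position'],s['orientation'],s['joint_pos'])
cv2.imwrite(f"pics/scene5.png",cams.get_image("scene")[:,:,::-1]); cv2.imwrite(f"pics/wrist5.png",cams.get_image("wrist")[:,:,::-1])
E
```

```text
time: 6.8
position: [665.1, -172.9, 102.6]
orientation: [-3.142, 0.0, 0.281]
contact_force: [0.3, -1.6, 0.7]
gripper_width: 0.3
time: 8.05
position: [533.7, -210.1, 212.9]
orientation: [-3.142, -0.0, -1.122]
contact_force: [0.6, -0.8, 0.4]
gripper_width: 88.6
[ 533.68890117 -210.11774624  212.85170233] [-3.14158560e+00 -8.74813710e-05 -1.12196581e+00] [-5.79237278e-01  4.39468812e-01  1.38569428e+00 -4.04461950e-05
  1.31635101e+00  2.11353504e+00]
```

View pics/wrist5.png

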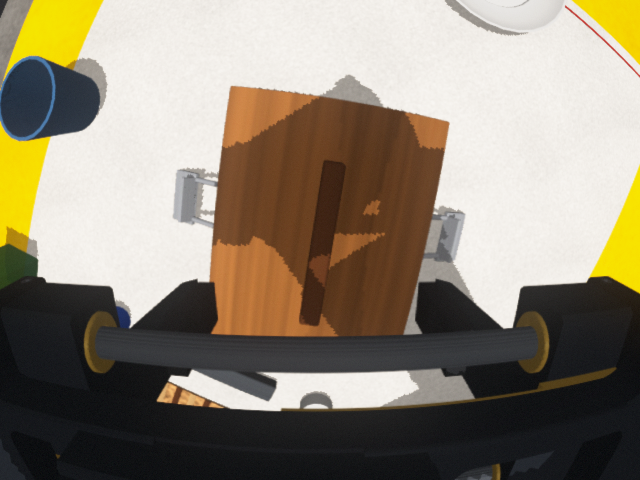

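View pics/scene5.png

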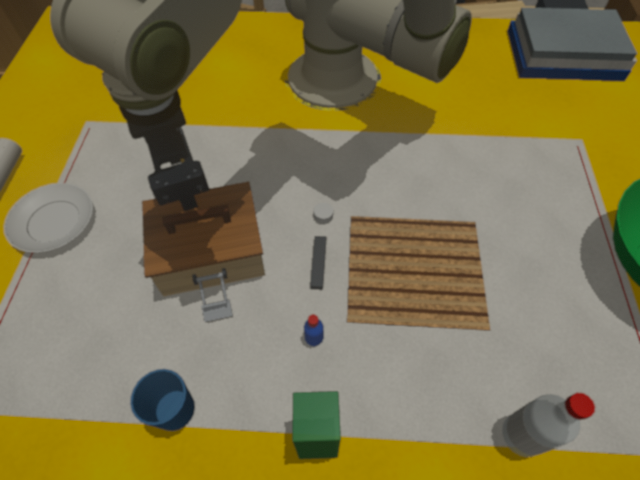

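Both clips are open. The far tab hangs at scene (217,312), and the lid is undisturbed. With this wrist branch, joint 6 would leave its range at the mat, so I'll turn the hand by about +171° and grasp on the other branch.

```bash
python3 -m creep '0 0 0 0 0 10; 0 0 0 0 0 20; 0 0 0 0 0 30; 0 0 0 0 0 40; 0 0 0 0 0 50; 0 0 0 0 0 60; 0 0 0 0 0 70; 0 0 0 0 0 80; 0 0 0 0 0 90; 0 0 0 0 0 100'
python3 -m creep '0 0 0 0 0 10; 0 0 0 0 0 20; 0 0 0 0 0 30; 0 0 0 0 0 40; 0 0 0 0 0 50; 0 0 0 0 0 60; 0 0 0 0 0 70; 0 0 0 0 0 70.8; 0 0 -3 0 0 70.8; 0 0 -3 0 0 70.8'
python3 - <<'E'
from h import *
s=manip.read_state();print(s['position'],s['orientation'],s['joint_pos'])
cv2.imwrite(f"pics/wrist6.png",cams.get_image("wrist")[:,:,::-1])
E
```

```text
time: 9.4
position: [533.8, -210.1, 212.8]
orientation: [3.141, 0.0, 0.639]
contact_force: [-0.5, -0.1, -0.5]
gripper_width: 88.1
time: 10.65
position: [533.2, -209.6, 181.2]
orientation: [-3.139, -0.003, 1.864]
contact_force: [-0.8, 0.1, 0.9]
gripper_width: 88.3
[ 533.162711   -209.57703704  181.21466313] [-3.13907871e+00 -2.93804575e-03  1.86406459e+00] [-5.78945652e-01  4.67364533e-01  1.42887492e+00 -3.74380511e-05
  1.24921982e+00 -8.72205706e-01]
```

View pics/wrist6.png

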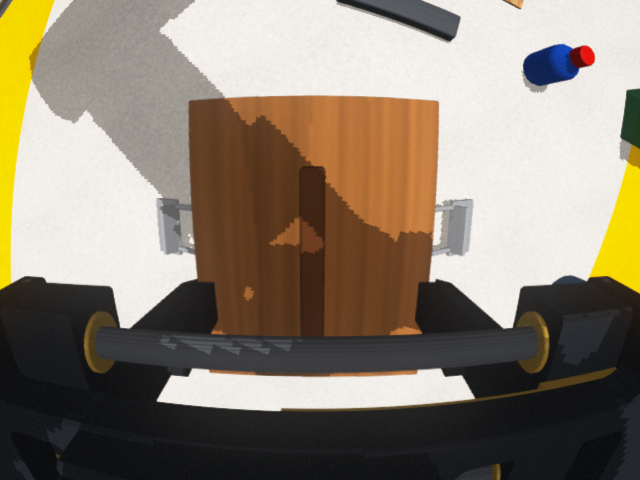

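The handle (x≈312) lies centred between the open jaws and parallel to them, and both clips hang open at (168,227) and (460,227). I'll descend and grip.

```bash
python3 -m creep '0 0 -3 0 0 0; 0 0 -5 0 0 0; 0 0 -6.5 0 0 0; 0 0 -7.4 0 0 0; 0 0 -7.8 0 0 0; 0 0 -7.8 0 0 0; 0 0 -7.8 0 0 0; 0 0 -7.8 0 0 0; 0 0 -7.8 0 0 0; 0 0 -7.8 0 0 0'
python3 -m creep '0 0 0 0 0 0; 0 0 0 0 0 0; 0 0 0 0 0 0; 0 0 0 0 0 0; 0 0 0 0 0 0; 0 0 0 0 0 0; 0 0 0 0 0 0; 0 0 0 0 0 0; 0 0 0 0 0 0; 0 0 0 0 0 0' 0 35
```

```text
time: 11.95
position: [534.0, -210.1, 104.8]
orientation: [3.142, 0.0, 1.865]
contact_force: [0.1, 0.2, -0.1]
gripper_width: 88.3
time: 13.2
position: [533.7, -210.1, 104.7]
orientation: [-3.141, -0.0, 1.865]
contact_force: [-3.7, -1.1, 1.1]
gripper_width: 13.6
```

```bash
python3 -m creep '0 0 0.5 0 0 0; 0 0 1 0 0 0; 0 0 1.7 0 0 0; 0 0 2.5 0 0 0; 0 0 3.5 0 0 0; 0 0 4.5 0 0 0; 0 0 6 0 0 0; 0 0 7.5 0 0 0; 0 0 8.5 0 0 0; 0 0 8.5 0 0 0'
python3 - <<'E'
from h import *
s=manip.read_state();print(s['position'],s['orientation'],s['contact_force'],s['wrist_torque'])
for n in ["scene","top","wrist"]: cv2.imwrite(f"pics/{n}7.png",cams.get_image(n)[:,:,::-1])
E
```

```text
time: 14.45
position: [534.2, -210.2, 190.6]
orientation: [3.141, 0.001, 1.865]
contact_force: [-0.3, -0.6, -4.3]
gripper_width: 13.2
[ 534.23005267 -210.17154317  190.57618684] [3.14063550e+00 1.15391702e-03 1.86516472e+00] [-0.31771573 -0.59802141 -4.34985143] [-0.03068125 -0.08222919  0.032586  ]
```

View pics/wrist7.png

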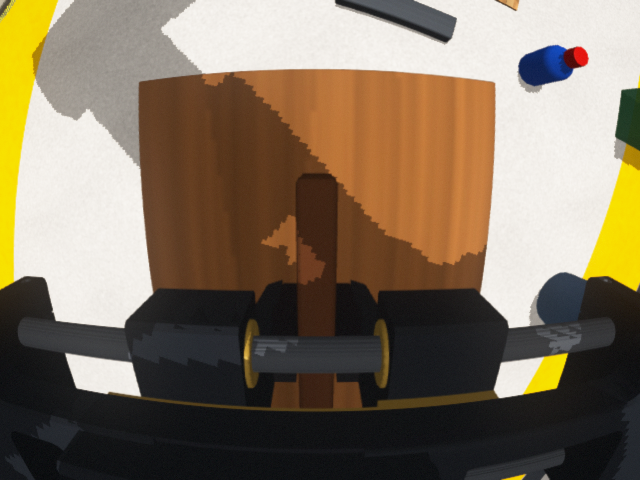

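View pics/scene7.png

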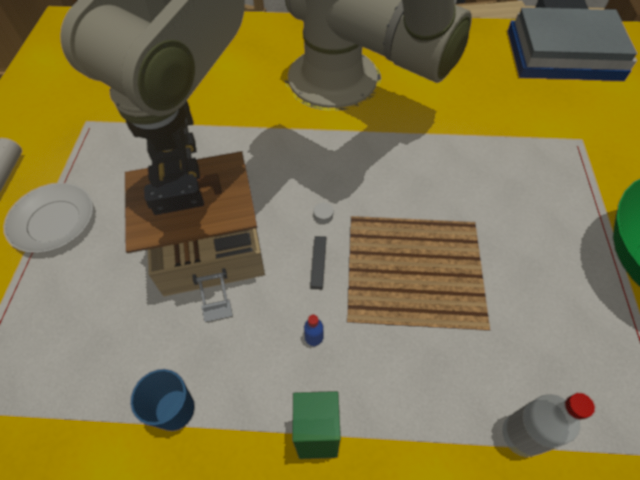

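View pics/top7.png

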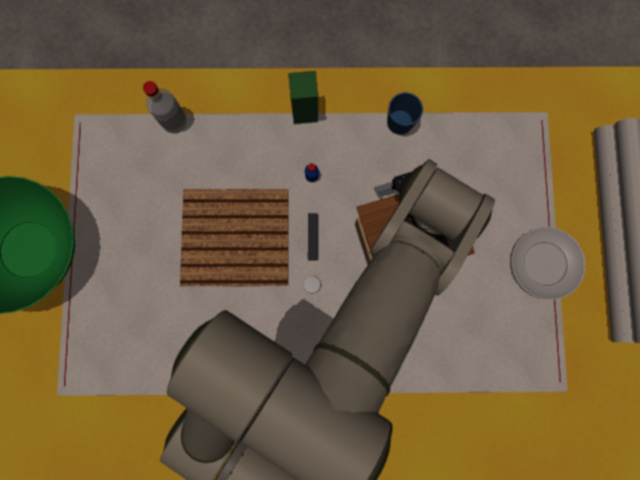

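The lid is lifted level at about 163 mm and clear of the box, the clips are open and the bystanders are in place. I'll carry it to above the mat centre.

```bash
python3 -m creep '0 1.5 0.5 0 0 -1; 0.2 4.5 1 0 0 -3; 0.4 8 1 0 0 -5; 0.6 12 1 0 0 -7; 0.8 16 1 0 0 -9; 1 20 1 0 0 -11; 1.2 24 1 0 0 -13; 1.3 28 1 0 0 -15; 1.4 32 1 0 0 -16; 1.5 35 1 0 0 -16.8'
python3 -m creep '0 2 0 0 0 0; 0 3.5 0 0 0 0; 0 4.2 -1 0 0 0; 0 4.2 -2.5 0 0 0; 0 4.2 -4 0 0 0; 0 4.2 -5.5 0 0 0; 0 4.2 -7 0 0 0; 0 4.2 -8.5 0 0 0; 0 4.2 -9.5 0 0 0; 0 4.2 -9.5 0 0 0'
python3 - <<'E'
from h import *
s=manip.read_state();print(s['position'],s['orientation'],s['contact_force'],s['wrist_torque'])
for n in ["scene","top","wrist"]: cv2.imwrite(f"pics/{n}8.png",cams.get_image(n)[:,:,::-1])
E
```

```text
time: 15.85
position: [548.6, 141.5, 199.1]
orientation: [-3.141, -0.0, 1.572]
contact_force: [0.4, -0.5, -4.8]
gripper_width: 13.5
time: 17.1
position: [548.7, 181.9, 104.0]
orientation: [-3.14, 0.0, 1.572]
contact_force: [0.6, 0.1, -5.4]
gripper_width: 13.5
[548.715141   181.94522793 104.00169985] [-3.14036735e+00  1.45339277e-04  1.57199459e+00] [ 0.6120782   0.06058776 -5.35155613] [-0.08032833 -0.14077141  0.02736465]
```

View pics/wrist8.png

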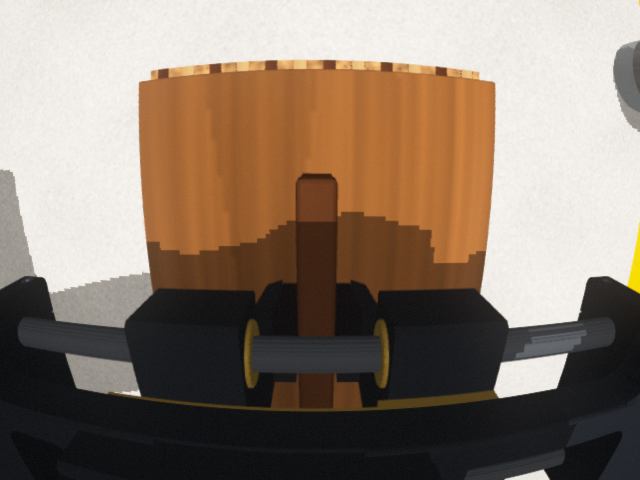

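View pics/scene8.png

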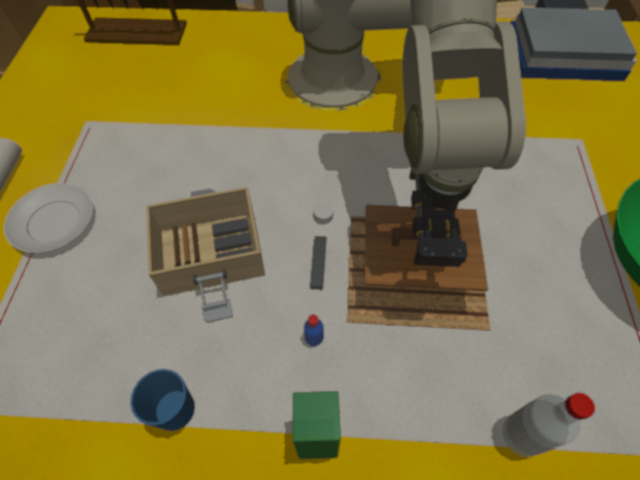

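The lid is centred over the mat. In the wrist view, the lid's +y edge runs (140,82)–(495,82), and the mat's +y edge shows at (152,70)–(479,72). I'll check the mat against it.

```bash
python3 - <<'E'
from h import *
p,o=[548.7,181.9,104],[-3.1404,.0001,1.572]
for n,uv,z in [("mat",(152,71),4),("mat",(479,72),4),("lid",(140,82),92),("lid",(495,82),92)]: print(n,wray(uv,z,p,o).round(1))
# scene view of mat before
im=cv2.imread("pics/scene0.png");hsv=cv2.cvtColor(im,cv2.COLOR_BGR2HSV)
m=((hsv[:,:,1]>75)&(hsv[:,:,0]<30)).astype(np.uint8)*255;r=np.zeros_like(m);r[205:340,340:500]=m[205:340,340:500]
q,c=quad(cv2.morphologyEx(r,cv2.MORPH_CLOSE,np.ones((5,5))));P=np.array([ray("scene",u,4) for u in q]);print(P.round(1),P.mean(0))
E
```

```text
mat [435.1 306.7   4. ]
mat [663.3 306.4   4. ]
lid [469.9 281.4  92. ]
lid [630.9 282.   92. ]
[[436.7  58.4   4. ]
 [435.6 304.6   4. ]
 [662.4 304.3   4. ]
 [661.5  57.    4. ]] [549.05665535 181.08415919   4.        ]
```

The three mat estimates agree within 3 mm: centre (549,182), yaw about 0. Lowering.

```bash
python3 -m creep '0 0 -1 0 0 0; 0 0 -2 0 0 0; 0 0 -3 0 0 0; 0 0 -4 0 0 0; 0 0 -5 0 0 0; 0 0 -5.8 0 0 0; 0 0 -6.4 0 0 0; 0 0 -6.8 0 0 0; 0 0 -7 0 0 0; 0 0 -7 0 0 0'
python3 -m creep '0 0 -0.05 0 0 0; 0 0 -0.1 0 0 0; 0 0 -0.15 0 0 0; 0 0 -0.2 0 0 0; 0 0 -0.25 0 0 0; 0 0 -0.3 0 0 0; 0 0 -0.3 0 0 0; 0 0 -0.3 0 0 0; 0 0 -0.3 0 0 0; 0 0 -0.3 0 0 0'
```

```text
time: 18.5
position: [549.1, 182.0, 34.8]
orientation: [3.141, -0.0, 1.572]
contact_force: [-0.2, -0.4, -4.0]
gripper_width: 13.2
time: 19.75
position: [549.0, 182.0, 31.7]
orientation: [-3.142, 0.0, 1.572]
contact_force: [0.2, -0.7, -3.7]
gripper_width: 13.2
```

Weight is still mostly on the gripper, so I'll go down another 2 mm.

```bash
python3 -m creep '0 0 -0.05 0 0 0; 0 0 -0.05 0 0 0; 0 0 -0.1 0 0 0; 0 0 -0.1 0 0 0; 0 0 -0.15 0 0 0; 0 0 -0.15 0 0 0; 0 0 -0.2 0 0 0; 0 0 -0.2 0 0 0; 0 0 -0.2 0 0 0; 0 0 -0.2 0 0 0'
```

```text
time: 21.0
position: [549.1, 182.0, 31.6]
orientation: [3.141, 0.0, 1.572]
contact_force: [-10.0, -2.4, 18.7]
gripper_width: 13.3
```

Firm contact with the mat. I'll relieve the push by 2 mm, open, then rise.

```bash
python3 -m creep '0 0 0.1 0 0 0; 0 0 0.2 0 0 0; 0 0 0.2 0 0 0; 0 0 0.2 0 0 0; 0 0 0.2 0 0 0; 0 0 0.2 0 0 0; 0 0 0.2 0 0 0; 0 0 0.2 0 0 0; 0 0 0.2 0 0 0; 0 0 0.2 0 0 0'
python3 -m creep '0 0 0 0 0 0; 0 0 0 0 0 0; 0 0 0 0 0 0; 0 0 0 0 0 0; 0 0 0 0 0 0; 0 0 0 0 0 0; 0 0 0 0 0 0; 0 0 0 0 0 0; 0 0 0 0 0 0; 0 0 0 0 0 0' 0.7
python3 -m creep '0 0 1 0 0 0; 0 0 2 0 0 0; 0 0 4 0 0 0; 0 0 6 0 0 0; 0 0 9 0 0 0; 0 0 13 0 0 0; 0 0 17 0 0 0; 0 0 20 0 0 0; -6 0 20 0 0 0; -12 0 20 0 0 0'
python3 -m creep '-6 0 0 0 0 0; -11 0 0 0 0 0; -11 -6 0 0 0 0; -11 -12 0 0 0 0; -11 -18 0 0 0 0; -11 -18 0 0 0 0; -11 -18 0 0 0 0; -11 -18 0 0 0 0; -11 -18 0 0 0 0; -11 -18 0 0 0 0'
python3 - <<'E'
from h import *
for n in ["scene","top"]: cv2.imwrite(f"pics/{n}9.png",cams.get_image(n)[:,:,::-1])
E
```

```text
time: 22.25
position: [549.0, 182.0, 31.7]
orientation: [3.141, -0.0, 1.572]
contact_force: [-1.6, 1.3, 1.6]
gripper_width: 13.3
time: 23.5
position: [549.0, 182.0, 31.7]
orientation: [3.142, -0.0, 1.572]
contact_force: [0.7, 0.7, -0.5]
gripper_width: 61.8
time: 24.75
position: [427.5, 181.9, 232.4]
orientation: [3.14, -0.0, 1.572]
contact_force: [0.0, 0.7, 0.5]
gripper_width: 61.8
time: 26.0
position: [319.0, 2.6, 231.7]
orientation: [-3.141, -0.0, 1.574]
contact_force: [1.2, -0.4, 0.5]
gripper_width: 61.9
```

View pics/scene9.png

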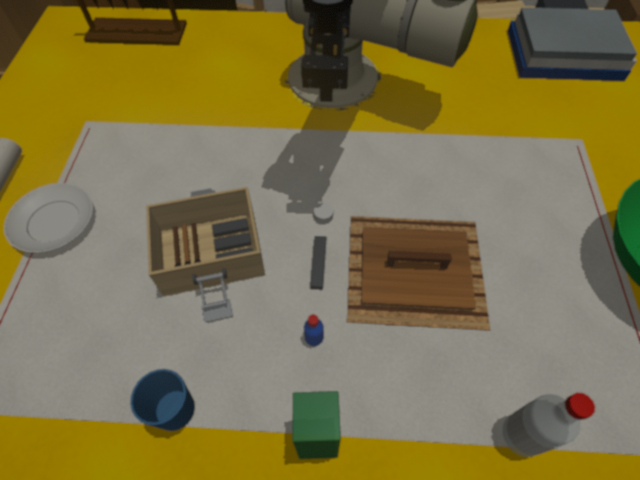

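View pics/top9.png

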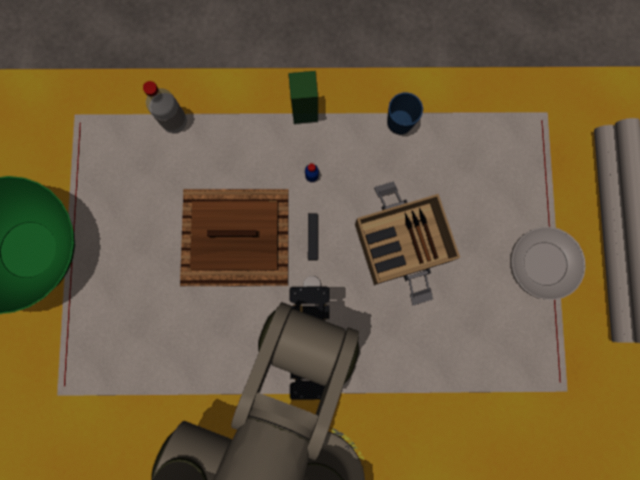

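The lid lies centred and flat on the mat, handle up (top view: lid (190–281, 198–271) inside the mat (181–288, 189–286)). Both clips hang open, at top (388,192) and (418,290), the bystanders are where they were, and the arm is clear. Handing in.

```bash
python3 -c "
from cell import manip
print(manip.finish_job())"
```

```text
the job is handed in; nothing more can be done
None
```

I opened both clips, laid the lid on the mat and handed the job in at about 26 s. The interface gives no verdict, so success rests on my own checks.

- **Clips:** I pushed each clip outwards off the lid with the shut fingers. Both still hung open in the last scene and top views.
- **Lid:** I lifted it by the handle after both clips were open, carried it over the bystanders and lowered it until the wrist force showed about 19 N of contact. I eased off 2 mm, released and moved clear. In the last top view it lies handle up, centred, with all four edges inside the mat.
- **Mat position:** The top, wrist and scene views agreed within about 3 mm.
- **Bystanders:** The paperweight, ink bottle and paste tin appear where they started; the arm partly covered the tin in the last top view, but the scene view shows it in place.
- **Not measured:** I judged the lid's tilt and the clip angles by eye. No check failed.

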